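# Find the centrifuge with the worn spindle bearing and isolate it

## Task

One of the three small centrifuges has a worn spindle bearing. Feel for it by pushing the nut on top of each rotor sideways: rock the loose one fully over to its left (your left as you face it), then fully over to its right, and leave it leaning right. Then, on that machine only, press the red safety knob down and turn it clockwise all the way to off; do not turn the knobs of the sound machines, and do not knock or shift the glassware and bottles standing about.

Things in the scene. Friction and masses are not known exactly. Their poses are not given: they have to be found in the camera images.
- fuge_1: small white bench centrifuge, lid off, fixed to the worktop; housing 160 x 100 mm (its x by y), flat top at 60 mm. Origin: centre of the underside. +x runs from its front (blue panel, red knob) to its back, +y is its left side, z up. Grey rotor: cone disc at x 35 mm, y 0, radius 36, its top at 78 (rim) to 88 mm (middle).
- nut_1 (a point): centre of the top of the clamping nut on the rotor of fuge_1: a bright upright cylinder of radius 9 mm standing 37 mm above the rotor; in the machine's frame at x 35, y 0, z 125 mm when upright; leans with the rotor
- knob_1 (a point): centre of the top of the red safety knob of fuge_1: an upright cylinder of radius 14 mm, 29 mm tall (z 93 to 122 mm when up), at x -55, y 0 in the machine's frame, over a black round tower of radius 20 mm whose top is at z 83 mm
- rock_1 (a joint): lean of the rotor and nut of fuge_1 about a line along the machine's x at z 60 mm, rad: 0 upright, + to the machine's left (+y), - to its right. Sound: under 0.04 either way however pushed. Worn (one of the three, it varies): moves to a stop at about 0.16 each way under about 1.5 N at the nut and stays where it is left. The rotor also spins freely.
- iso_1 (a joint): turn of the red knob of fuge_1, clockwise from above, rad: 0 = run (white line to the green dot in front), 1.4 = stop at off (red dot). Locked at 0 unless held pressed down 5 mm or more of its 7 mm travel (spring: 4.5 N at the top, 11 N at the bottom); past about 0.6 it may come up again; stays turned where it is left
- fuge_2: small white bench centrifuge, lid off, fixed to the worktop; housing 160 x 100 mm (its x by y), flat top at 60 mm. Origin: centre of the underside. +x runs from its front (blue panel, red knob) to its back, +y is its left side, z up. Grey rotor: cone disc at x 35 mm, y 0, radius 36, its top at 78 (rim) to 88 mm (middle).
- nut_2 (a point): centre of the top of the clamping nut on the rotor of fuge_2: a bright upright cylinder of radius 9 mm standing 37 mm above the rotor; in the machine's frame at x 35, y 0, z 125 mm when upright; leans with the rotor
- knob_2 (a point): centre of the top of the red safety knob of fuge_2: an upright cylinder of radius 14 mm, 29 mm tall (z 93 to 122 mm when up), at x -55, y 0 in the machine's frame, over a black round tower of radius 20 mm whose top is at z 83 mm
- rock_2 (a joint): lean of the rotor and nut of fuge_2 about a line along the machine's x at z 60 mm, rad: 0 upright, + to the machine's left (+y), - to its right. Sound: under 0.04 either way however pushed. Worn (one of the three, it varies): moves to a stop at about 0.16 each way under about 1.5 N at the nut and stays where it is left. The rotor also spins freely.
- iso_2 (a joint): turn of the red knob of fuge_2, clockwise from above, rad: 0 = run (white line to the green dot in front), 1.4 = stop at off (red dot). Locked at 0 unless held pressed down 5 mm or more of its 7 mm travel (spring: 4.5 N at the top, 11 N at the bottom); past about 0.6 it may come up again; stays turned where it is left
- fuge_3: small white bench centrifuge, lid off, fixed to the worktop; housing 160 x 100 mm (its x by y), flat top at 60 mm. Origin: centre of the underside. +x runs from its front (blue panel, red knob) to its back, +y is its left side, z up. Grey rotor: cone disc at x 35 mm, y 0, radius 36, its top at 78 (rim) to 88 mm (middle).
- nut_3 (a point): centre of the top of the clamping nut on the rotor of fuge_3: a bright upright cylinder of radius 9 mm standing 37 mm above the rotor; in the machine's frame at x 35, y 0, z 125 mm when upright; leans with the rotor
- knob_3 (a point): centre of the top of the red safety knob of fuge_3: an upright cylinder of radius 14 mm, 29 mm tall (z 93 to 122 mm when up), at x -55, y 0 in the machine's frame, over a black round tower of radius 20 mm whose top is at z 83 mm
- rock_3 (a joint): lean of the rotor and nut of fuge_3 about a line along the machine's x at z 60 mm, rad: 0 upright, + to the machine's left (+y), - to its right. Sound: under 0.04 either way however pushed. Worn (one of the three, it varies): moves to a stop at about 0.16 each way under about 1.5 N at the nut and stays where it is left. The rotor also spins freely.
- iso_3 (a joint): turn of the red knob of fuge_3, clockwise from above, rad: 0 = run (white line to the green dot in front), 1.4 = stop at off (red dot). Locked at 0 unless held pressed down 5 mm or more of its 7 mm travel (spring: 4.5 N at the top, 11 N at the bottom); past about 0.6 it may come up again; stays turned where it is left
- beaker: clear glass beaker, 84 mm wide, 89 mm tall, loose bystander; origin: centre of its underside
- conical_flask: clear conical flask, 86 mm wide, 131 mm tall, loose bystander; origin: centre of its underside
- wash_bottle: white squeeze wash bottle with a red cap and a bent spout, 62 x 89 x 196 mm, loose bystander; origin: centre of its underside
- cylinder: clear measuring cylinder, foot 67 mm wide, 197 mm tall, loose bystander; origin: centre of its underside
- vial_a: glass vial with a black cap, 26 mm wide, 64 mm tall, loose bystander; origin: centre of its underside
- vial_b: glass vial with a black cap, 26 mm wide, 64 mm tall, loose bystander; origin: centre of its underside

How it is judged:
By the outcome, as a careful person would: the job done as asked, in the order asked, and still so for the second after the job is handed in, with the robot touching nothing.
It also fails if it takes over 72 s, if anything falls off the work surface, if the arm or the gripper's body presses on something with over 40 N, if the wrist force passes 120 N, or if a joint passes its speed limit or range.

## Robot

A 7-joint arm with a two-finger parallel gripper is mounted at the origin on a cart in front of the work surface, level with it; the furniture and walls round the work are solid. World frame = base frame: x ahead of the robot, y to its left, z up, the work surface at z = 0. Lengths are in m, angles in rad, forces in N, time in s.
With the tool pointing down it reaches from about 0.4 to 0.85 m from the base axis. Payload 4.5 kg.
Tool frame: the origin (TCP) lies at the very end of the fingers, on their centre line; the grasp point (between the pads) lies 19 mm behind it (env.pinch_z is the distance from the TCP to the grasp point, in m); z points along the fingers, y is the line along which they close (so a half turn about z gives the same grasp; the last joint's range is limited). The gripper opens to 88 mm and grips with 3 to 60 N. Pads are 18 mm wide; open, the fingers measure 123 mm over their backs; the gripper's body (75 mm by 187 mm) begins 45 mm behind the grasp point.
Start: joints at [-1.304, 0.689, -0.195, 1.565, 0.157, 0.902, -0.215], TCP at [0.144, 0.608, 0.239] pointing down, gripper open.
Joint ranges: [-3.01, 3.01], [-0.46, 2.08], [-1.47, 1.51], [0.13, 2.56], [-1, 4.14], [0.04, 2.09], [-2.66, 2.66]. Speed limits (rad/s): [2.57, 2.57, 3.14, 3.14, 3.14, 3.14, 3.14].

## Interface

Orientations are given as a rotation vector (axis times angle).
In Python, from cell import env gives the robot as it stands. The module is installed in compiled form; this text tells all that it offers.
- The arm moves only by the tool play_rows, never from a script. Its argument "commands" is text: rows parted by semicolons, each of 7 numbers parted by spaces: the closure, from 0 (fully open) to 1 (shut), then the shift along the tool's x, y, z each as a share of 0.12 m, from -1 to 1, then the turn, a rotation vector about the tool's x, y, z each as a share of 90 degrees, from -1 to 1. A call has 1 to 12 rows; each row is the pose to reach, as a shift and turn from the pose commanded when the call began, along the tool's axes at that moment; what a row does not reach only later rows make up. A row lasts 1/12 s, in which the tool goes at most 41.7 mm and 7.16 degrees, less where a joint would pass 70% of its speed; a pose out of reach is approached as far as the arm can. A call with a number of a shift or a turn outside -1 to 1 is refused whole. A call with a gripper value outside its range is refused whole. The fingers move at their own pace and stop on an object; "force" is the grip in N (left out, the last holds). Time passes only in rows, so rows that repeat a pose let the fingers close. It gives the time, the measured TCP pose, the force, the opening and the grip force at its end, in the units of the state.
- env.observe(): the state, without advancing time (a new reading comes with each control period).
- env.capture(name): name is "scene" or "top"; returns a dict with "pixels" (480x640x3 uint8, red, green, blue), "fx", "fy", "cx", "cy" (pixels), "R" (3x3) and "t" (3): a world point X has camera coordinates R X + t. Camera axes: x right, y down, z forward; pixel columns grow to the right and rows downward; lengths in m; the calibration is good to about 2 mm. A picture is of the moment at which its call begins. There is no depth.
- env.close_job(): hands the job in; it is judged then, once.
The state is a dict: "clock": time; "qpos": joint angles; "joint_vel": joint speeds; "joint_torque": joint torques, N m; "tcp_pos": TCP position; "ee_rot": TCP orientation; "force": force on the tool from outside, world axes, zero at the start; "ft_torque": the same for the moment, N m; "grip_width": finger opening in m; "grip_force": force on a finger pad.
Only numpy, scipy, OpenCV 4.12 (cv2) and the standard library are available. Lean on these libraries where they do the work, as an engineer would, in place of code of your own. Each camera call takes 0.05 s, during which the arm holds its last target. There are 200 camera calls.

## Working session

There is one attempt and no reset: what is moved stays moved. The work goes in short steps, Python scripts to look and compute and a tool call to move; the robot and the scene stay as the last step left them, time stands still between calls to the robot, and variables do not carry over. Pictures are saved under pics/ and viewed, at most 10 in all, crops included, and the job is handed in when it is done.

Besides the shell and the picture viewer there is one more tool, called in YAML: its name, and indented under it one key for each argument. play_rows: Moves the arm, as the interface text tells. Its arguments: {"type":"object","properties":{"commands":{"type":"string"},"force":{"type":"number"}},"required":["commands"]}

```bash
mkdir -p pics; python3 - <<'E'
from cell import env
import cv2,json,numpy as np
for n in("scene","top"):
    c=env.capture(n); cv2.imwrite(f"pics/{n}0.png",c["pixels"][:,:,::-1])
    print(n,c["fx"],c["fy"],c["cx"],c["cy"],np.round(c["R"],4).tolist(),np.round(c["t"],4).tolist())
    np.savez(f"{n}0.npz",**c)
s=env.observe(); print({k:np.round(v,3).tolist() for k,v in s.items()}, env.pinch_z)
E
```

```text
scene 622.6325718133825 622.6325718133825 325.55452343555396 244.50811745099924 [[0.6256, -0.7801, -0.0049], [-0.5413, -0.4295, -0.7229], [0.5618, 0.4549, -0.691]] [-0.4244, 0.3472, 1.4965]
top 444.6685202230392 444.6685202230392 315.78536047759405 242.077978309428 [[0.0124, -0.9999, 0.002], [-0.9936, -0.0125, -0.1122], [0.1122, -0.0006, -0.9937]] [-0.1316, 0.5666, 1.2164]
{'clock': 0.1, 'qpos': [-1.304, 0.69, -0.195, 1.566, 0.157, 0.902, -0.215], 'joint_vel': [-0.0, -0.003, 0.001, -0.003, 0.001, 0.001, 0.001], 'joint_torque': [-0.003, -52.85, -1.271, -15.384, -0.053, 0.002, 0.0], 'tcp_pos': [0.144, 0.608, 0.238], 'ee_rot': [-0.365, -3.12, 0.002], 'force': [0.319, -0.158, 0.343], 'ft_torque': [-0.055, 0.068, 0.02], 'grip_force': 0.0, 'grip_width': 0.088} 0.0187
```

View pics/scene0.png

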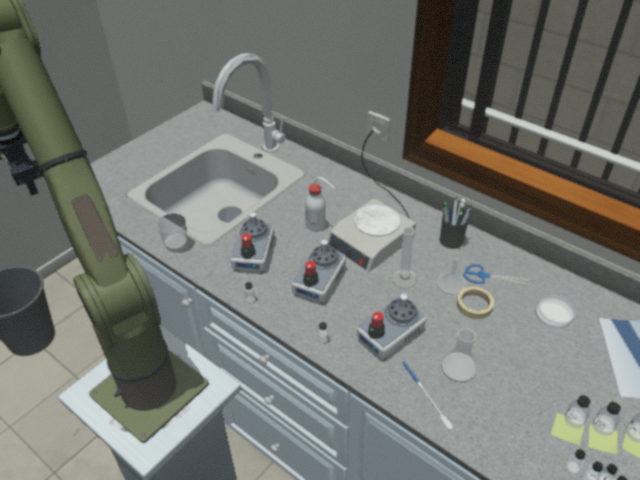

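View pics/top0.png

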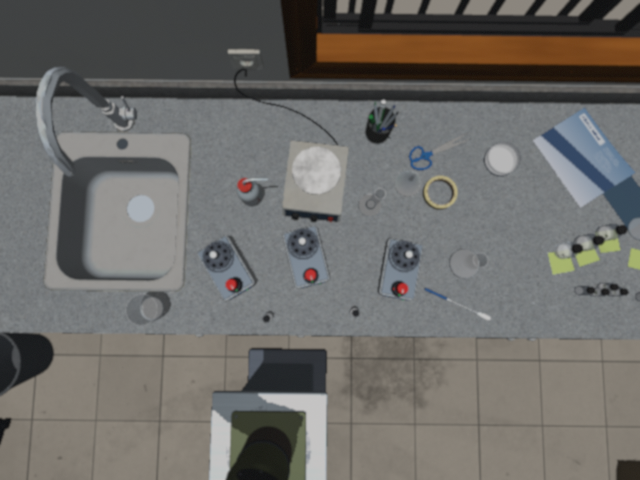

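```bash
python3 - <<'E'
import cv2,numpy as np
t=cv2.imread("pics/top0.png");s=cv2.imread("pics/scene0.png")
a=cv2.resize(t[225:310,190:430],None,fx=3.3,fy=3.3,interpolation=cv2.INTER_CUBIC)
b=cv2.resize(s[205:360,225:435],None,fx=3.8,fy=3.8,interpolation=cv2.INTER_CUBIC)
cv2.imwrite("pics/tc.png",a);cv2.imwrite("pics/sc.png",b)
for n,im in(("top",t),("scene",s)):
    h=cv2.cvtColor(im,cv2.COLOR_BGR2HSV)
    m=(((h[...,0]<8)|(h[...,0]>172))&(h[...,1]>150)&(h[...,2]>70)).astype(np.uint8)
    _,_,st,ce=cv2.connectedComponentsWithStats(m)
    print(n,[(x.tolist(),c.round(1).tolist()) for x,c in zip(st[1:],ce[1:]) if x[4]>25])
E
```

```text
top [([238, 179, 13, 13, 90], [244.3, 186.2]), ([305, 269, 11, 11, 88], [310.0, 273.7]), ([226, 279, 11, 11, 76], [231.3, 283.4]), ([397, 283, 10, 10, 75], [401.2, 287.3])]
scene [([306, 262, 9, 7, 35], [311.0, 264.4]), ([374, 313, 8, 8, 38], [378.4, 316.4])]
```

View pics/tc.png

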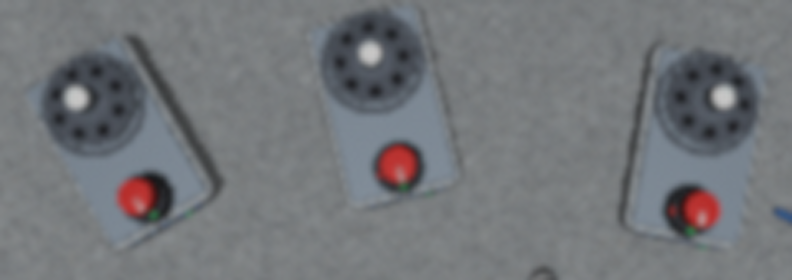

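View pics/sc.png

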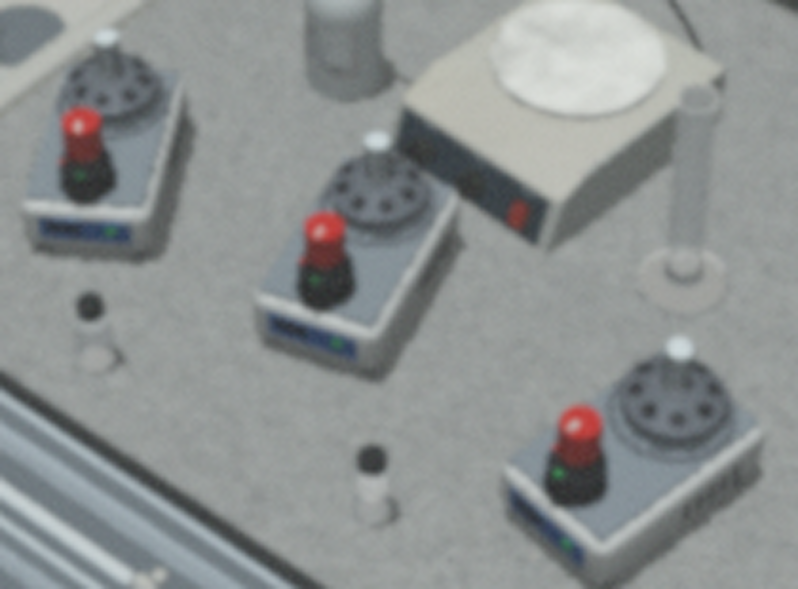

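```bash
cat > h.py <<'E'
import numpy as np
C={n:dict(np.load(f"{n}0.npz")) for n in("scene","top")}
def P(c): return np.array([[c["fx"],0,c["cx"]],[0,c["fy"],c["cy"]],[0,0,1]])@np.c_[c["R"],c["t"]]
def tri(a,b):
    A=[]
    for uv,c in((a,C["top"]),(b,C["scene"])):
        p=P(c); A+=[(uv[0]*p[2]-p[0])/c["fx"],(uv[1]*p[2]-p[1])/c["fx"]]
    A=np.array(A); X,r,_,_=np.linalg.lstsq(A[:,:3],-A[:,3],rcond=None); return X
def atz(uv,z,c=C["top"]):
    d=c["R"].T@np.array([(uv[0]-c["cx"])/c["fx"],(uv[1]-c["cy"])/c["fy"],1]); o=-c["R"].T@c["t"]
    return o+d*(z-o[2])/d[2]
E
python3 - <<'E'
from h import *
T=lambda u,v:((u+.5)/3.3-.5+190,(v+.5)/3.3-.5+225)
S=lambda u,v:((u+.5)/3.8-.5+225,(v+.5)/3.8-.5+205)
d={"A":[((76,98),(106,37)),((136,196),(82,117))],"B":[((370,52),(377,140)),((398,164),(325,221))],"C":[((723,97),(680,347)),((702,209),(580,415))]}
for k,(n,b) in d.items():
    N=tri(T(*n[0]),S(*n[1]));K=tri(T(*b[0]),S(*b[1]))
    N2=atz(T(*n[0]),.125);K2=atz(T(*b[0]),.122)
    v=(N2-K2)[:2]
    print(k,"tri",N.round(4),K.round(4),"atz",N2.round(4),K2.round(4),"dist",np.hypot(*v).round(4),"yaw",np.degrees(np.arctan2(v[1],v[0])).round(1))
for nm,uv,z in(("vial1",(268,316),.064),("vial2",(355,311),.064),("beaker",(152,307),.089),("wash",(244,186),.19),("cyl",(410,180),.197),("cylfoot",(375,198),0),("flask?",(482,260),.131),("flaskfoot",(465,264),0)): print(nm,atz(uv,z).round(3))
E
```

```text
A tri [0.5231 0.1419 0.1229] [0.4467 0.092  0.1255] atz [0.5224 0.142  0.125 ] [0.4465 0.0929 0.122 ] dist 0.0903 yaw 32.9
B tri [ 0.5619 -0.088   0.1232] [ 0.4744 -0.1118  0.1254] atz [ 0.5616 -0.088   0.125 ] [ 0.474  -0.1112  0.122 ] dist 0.0906 yaw 14.8
C tri [ 0.5301 -0.3663  0.1246] [ 0.4423 -0.3488  0.1251] atz [ 0.5295 -0.3656  0.125 ] [ 0.4419 -0.3488  0.122 ] dist 0.0892 yaw -10.8
vial1 [0.363 0.001 0.064]
vial2 [ 0.379 -0.232  0.064]
beaker [0.384 0.305 0.089]
wash [0.688 0.056 0.19 ]
cyl [ 0.707 -0.356  0.197]
cylfoot [ 0.703 -0.295  0.   ]
flask? [ 0.516 -0.553  0.131]
flaskfoot [ 0.514 -0.553  0.   ]
```

```bash
cat >> h.py <<'E'
from scipy.spatial.transform import Rotation as Ro
def pose(x,y,z,a):
    a=np.radians(a); Y=np.array([np.cos(a),np.sin(a),0]); Z=np.array([0,0,-1.]); return np.array([x,y,z]),np.c_[np.cross(Y,Z),Y,Z]
def chain(ts,start=None):
    from cell import env
    if start is None:
        s=env.observe(); p,R=np.array(s["tcp_pos"]),Ro.from_rotvec(s["ee_rot"]).as_matrix()
    else: p,R=pose(*start)
    for t in ts:
        q,Q=pose(*t); d=R.T@(q-p)/.12; w=Ro.from_matrix(R.T@Q).as_rotvec()/(np.pi/2)
        print(t,"->",d.round(3),w.round(3)); p,R=q,Q
E
python3 - <<'E'
from h import *
chain([(.25,.51,.24,35),(.355,.41,.24,-10),(.44,.28,.24,-57),(.5224,.142,.18,-57.1)])
E
```

```text
(0.25, 0.51, 0.24, 35) -> [-1.046 -0.588 -0.016] [-0.001  0.     0.463]
(0.355, 0.41, 0.24, -10) -> [-1.185  0.239  0.   ] [0.  0.  0.5]
(0.44, 0.28, 0.24, -57) -> [-0.944  0.886  0.   ] [0.    0.    0.522]
(0.5224, 0.142, 0.18, -57.1) -> [-0.05   1.338  0.5  ] [0.    0.    0.001]
```

play_rows:
  commands: "0.5 -1 -0.59 0 0 0 0.46;0.5 -1 -0.59 0 0 0 0.46;0.5 -1 -0.59 0 0 0 0.46;0.5 -1 -0.59 0 0 0 0.46;0.5 -1 -0.59 0 0 0 0.46;0.5 -1 -0.59 0 0 0 0.46;0.5 -1 -0.59 0 0 0 0.46"
  force: 40

```text
clock: 0.68
tcp_pos: [0.2448, 0.5111, 0.2385]
ee_rot: [1.448, 2.787, -0.001]
force: [-0.2, -0.4, -0.0]
grip_width: 0.0447
grip_force: 0.0
```

play_rows:
  commands: "0.5 -1 0.24 0 0 0 0.5;0.5 -1 0.24 0 0 0 0.5;0.5 -1 0.24 0 0 0 0.5;0.5 -1 0.24 0 0 0 0.5;0.5 -1 0.24 0 0 0 0.5;0.5 -1 0.24 0 0 0 0.5;0.5 -1 0.24 0 0 0 0.5;0.5 -1 0.24 0 0 0 0.5"

```text
clock: 1.35
tcp_pos: [0.3369, 0.4304, 0.2384]
ee_rot: [2.399, 2.028, -0.001]
force: [0.8, -0.0, -0.8]
grip_width: 0.0444
grip_force: 0.0
```

play_rows:
  commands: "0.5 -1 0.9 0 0 0 0.52;0.5 -1 0.9 0 0 0 0.52;0.5 -1 0.9 0 0 0 0.52;0.5 -1 0.9 0 0 0 0.52;0.5 -1 0.9 0 0 0 0.52;0.5 -1 0.9 0 0 0 0.52;0.5 -1 0.9 0 0 0 0.52;0.5 -1 0.9 0 0 0 0.52"

```text
clock: 2.02
tcp_pos: [0.4233, 0.2937, 0.2384]
ee_rot: [3.007, 0.907, -0.001]
force: [-0.7, -0.3, 0.9]
grip_width: 0.044
grip_force: 0.0
```

```bash
python3 - <<'E'
from h import *
from cell import env
s=env.observe();print({k:np.round(s[k],4).tolist() for k in("clock","qpos","tcp_pos","ee_rot","force","grip_width")})
chain([(.5224,.142,.18,-57.1),(.5224,.142,.104,-57.1)])
E
```

```text
{'clock': 2.0167, 'qpos': [-0.9669, 0.5844, 0.4398, 1.9128, -0.3626, 0.7233, -1.3006], 'tcp_pos': [0.4233, 0.2937, 0.2384], 'ee_rot': [3.0074, 0.9071, -0.0011], 'force': [-0.6781, -0.2978, 0.9244], 'grip_width': 0.044}
(0.5224, 0.142, 0.18, -57.1) -> [-0.011  1.51   0.487] [0.    0.    0.007]
(0.5224, 0.142, 0.104, -57.1) -> [0.    0.    0.633] [0. 0. 0.]
```

play_rows:
  commands: "0.5 0 0.9 0 0 0 0.007;0.5 0 0.9 0 0 0 0.007;0.5 0 0.9 0 0 0 0.007;0.5 0 0.9 0 0 0 0.007;0.5 0 0.9 0 0 0 0.007"

```text
clock: 2.43
tcp_pos: [0.4836, 0.2025, 0.2387]
ee_rot: [3.013, 0.889, -0.0]
force: [-0.3, -0.6, -0.3]
grip_width: 0.0441
grip_force: 0.0
```

play_rows:
  commands: "0.5 -0.01 0.61 0 0 0 0;0.5 -0.01 0.61 0 0 0 0;0.5 -0.01 0.61 0 0 0 0;0.5 -0.01 0.61 0.48 0 0 0;0.5 -0.01 0.61 0.48 0 0 0;0.5 -0.01 0.61 0.48 0 0 0;0.5 -0.01 0.61 0.48 0 0 0"

```text
clock: 3.02
tcp_pos: [0.5207, 0.1431, 0.1806]
ee_rot: [-3.011, -0.893, 0.003]
force: [0.3, 0.2, 0.2]
grip_width: 0.044
grip_force: 0.0
```

```bash
python3 - <<'E'
from h import *
from cell import env
s=env.observe();print({k:np.round(s[k],4).tolist() for k in("clock","qpos","tcp_pos","force","grip_width")})
chain([(.5224,.142,.104,-57.1)])
c=env.capture("scene");import cv2
cv2.imwrite("pics/s1.png",cv2.resize(c["pixels"][150:330,180:420,::-1],None,fx=3.3,fy=3.3,interpolation=cv2.INTER_CUBIC))
E
```

```text
{'clock': 3.0167, 'qpos': [-0.5614, 0.6903, 0.3509, 1.8971, -0.3867, 0.6229, -0.9603], 'tcp_pos': [0.5207, 0.1431, 0.1806], 'force': [0.2821, 0.2368, 0.1809], 'grip_width': 0.044}
(0.5224, 0.142, 0.104, -57.1) -> [0.008 0.017 0.638] [-0.001  0.001  0.002]
```

View pics/s1.png

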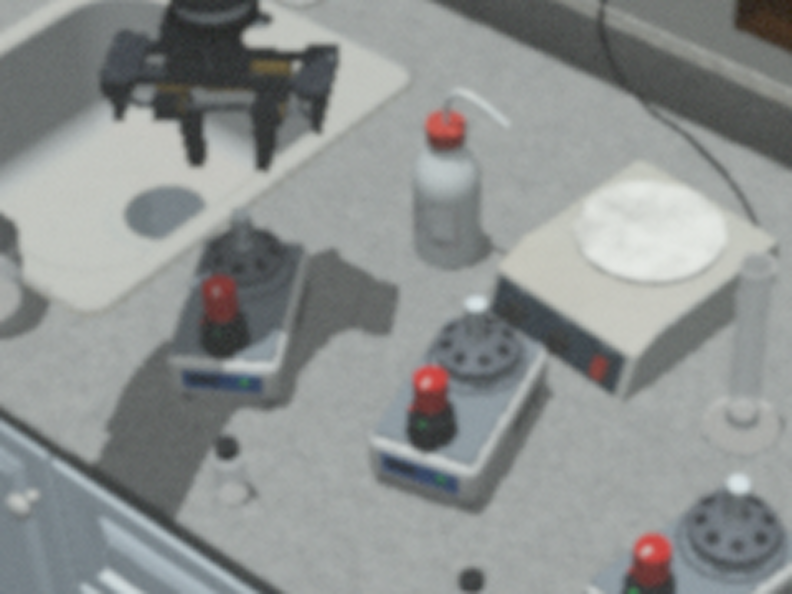

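play_rows:
  commands: "0.5 0.01 0.015 0.4 0 0 0;0.5 0.01 0.015 0.64 0 0 0;0.5 0.01 0.015 0.64 0 0 0;0.5 0.01 0.015 0.64 0 0 0"

```text
clock: 3.4
tcp_pos: [0.5234, 0.1411, 0.1047]
ee_rot: [-3.013, -0.889, 0.002]
force: [0.2, -0.3, 0.2]
grip_width: 0.0437
grip_force: 0.0
```

play_rows:
  commands: "0.5 0 -0.04 0 0 0 0;0.5 0 -0.08 0 0 0 0;0.5 0 -0.1 0 0 0 0;0.5 0 -0.12 0 0 0 0;0.5 0 -0.12 0 0 0 0;0.5 0 -0.12 0 0 0 0"

```text
clock: 3.9
tcp_pos: [0.5161, 0.1531, 0.1049]
ee_rot: [-3.013, -0.889, -0.001]
force: [0.3, 0.3, -0.0]
grip_width: 0.0439
grip_force: 0.0
```

play_rows:
  commands: "0.5 0 -0.02 0 0 0 0;0.5 0 -0.03 0 0 0 0;0.5 0 -0.03 0 0 0 0"

```text
clock: 4.15
tcp_pos: [0.515, 0.1545, 0.1046]
ee_rot: [3.012, 0.885, 0.003]
force: [1.7, -3.3, 2.4]
grip_width: 0.0442
grip_force: 1.8
```

play_rows:
  commands: "0.5 0 -0.02 0 0 0 0;0.5 0 -0.03 0 0 0 0;0.5 0 -0.03 0 0 0 0;0.5 0 -0.03 0 0 0 0"

```text
clock: 4.48
tcp_pos: [0.5148, 0.155, 0.1047]
ee_rot: [3.01, 0.881, 0.006]
force: [4.7, -9.2, -0.3]
grip_width: 0.044
grip_force: 4.8
```

play_rows:
  commands: "0.5 0 0.18 0 0 0 0;0.5 0 0.18 0 0 0 0;0.5 0 0.18 -0.4 0 0 0;0.5 0 0.18 -0.8 0 0 0;0.5 0 0.18 -0.8 0 0 0"

```text
clock: 4.9
tcp_pos: [0.5253, 0.1415, 0.2043]
ee_rot: [-3.013, -0.887, -0.008]
force: [0.6, -0.4, -0.2]
grip_width: 0.044
grip_force: 0.0
```

```bash
python3 - <<'E'
from h import *
chain([(.5420,.045,.2,-65),(.5616,-.07,.2,-75.2),(.5616,-.088,.104,-75.2)])
E
```

```text
(0.542, 0.045, 0.2, -65) -> [-0.319  0.751  0.035] [ 0.    -0.003  0.087]
(0.5616, -0.07, 0.2, -75.2) -> [-0.257  0.938  0.   ] [0.    0.    0.113]
(0.5616, -0.088, 0.104, -75.2) -> [-0.038  0.145  0.8  ] [0. 0. 0.]
```

play_rows:
  commands: "0.5 -0.32 0.75 0 0 0 0.09;0.5 -0.32 0.75 0 0 0 0.09;0.5 -0.32 0.75 0 0 0 0.09;0.5 -0.32 0.75 0 0 0 0.09;0.5 -0.32 0.75 0 0 0 0.09"

```text
clock: 5.32
tcp_pos: [0.5397, 0.0446, 0.2]
ee_rot: [-3.067, -0.671, 0.002]
force: [0.4, 1.0, -0.0]
grip_width: 0.044
grip_force: 0.0
```

play_rows:
  commands: "0.5 -0.26 0.95 0 0 0 0.11;0.5 -0.26 0.95 0 0 0 0.11;0.5 -0.26 0.95 0 0 0 0.11;0.5 -0.26 0.95 0 0 0 0.11;0.5 -0.26 0.95 0 0 0 0.11"

```text
clock: 5.73
tcp_pos: [0.5596, -0.0722, 0.1999]
ee_rot: [-3.114, -0.403, 0.001]
force: [-0.4, 0.8, 0.2]
grip_width: 0.0435
grip_force: 0.0
```

```bash
python3 - <<'E'
from h import *
chain([(.5616,-.088,.17,-75.2),(.5616,-.088,.104,-75.2)])
E
```

```text
(0.5616, -0.088, 0.17, -75.2) -> [-0.017  0.132  0.249] [-0.001  0.    -0.   ]
(0.5616, -0.088, 0.104, -75.2) -> [0.   0.   0.55] [0. 0. 0.]
```

play_rows:
  commands: "0.5 -0.017 0.132 0.1 0 0 0;0.5 -0.017 0.132 0.2 0 0 0;0.5 -0.017 0.132 0.25 0 0 0;0.5 -0.017 0.132 0.5 0 0 0;0.5 -0.017 0.132 0.8 0 0 0;0.5 -0.017 0.132 0.8 0 0 0;0.5 -0.017 0.132 0.8 0 0 0"

```text
clock: 6.32
tcp_pos: [0.5605, -0.0852, 0.1031]
ee_rot: [-3.111, -0.41, 0.007]
force: [0.4, -0.2, 0.2]
grip_width: 0.0439
grip_force: 0.0
```

play_rows:
  commands: "0.5 0 -0.04 0 0 0 0;0.5 0 -0.08 0 0 0 0;0.5 0 -0.1 0 0 0 0;0.5 0 -0.12 0 0 0 0;0.5 0 -0.13 0 0 0 0;0.5 0 -0.14 0 0 0 0;0.5 0 -0.15 0 0 0 0;0.5 0 -0.15 0 0 0 0"

```text
clock: 6.98
tcp_pos: [0.5589, -0.0734, 0.1054]
ee_rot: [3.112, 0.402, 0.006]
force: [1.8, -5.6, 3.9]
grip_width: 0.0441
grip_force: 2.7
```

play_rows:
  commands: "0.5 0 -0.02 0 0 0 0;0.5 0 -0.03 0 0 0 0;0.5 0 -0.03 0 0 0 0"

```text
clock: 7.23
tcp_pos: [0.5587, -0.073, 0.1055]
ee_rot: [3.107, 0.398, 0.009]
force: [3.6, -9.6, 0.7]
grip_width: 0.0436
grip_force: 5.3
```

play_rows:
  commands: "0.5 0 0.16 0 0 0 0;0.5 0 0.16 0 0 0 0;0.5 0 0.16 -0.4 0 0 0;0.5 0 0.16 -0.8 0 0 0;0.5 0 0.16 -0.8 0 0 0"

```text
clock: 7.65
tcp_pos: [0.5627, -0.0858, 0.2045]
ee_rot: [3.115, 0.405, 0.008]
force: [1.4, -0.5, 0.6]
grip_width: 0.0435
grip_force: 0.0
```

```bash
python3 - <<'E'
from h import *
chain([(.552,-.185,.2,-85),(.54,-.285,.2,-95),(.5295,-.3656,.17,-100.8)])
E
```

```text
(0.552, -0.185, 0.2, -85) -> [-0.298  0.777  0.037] [ 0.    -0.003  0.109]
(0.54, -0.285, 0.2, -95) -> [-0.172  0.821  0.   ] [0.    0.    0.111]
(0.5295, -0.3656, 0.17, -100.8) -> [-0.029  0.677  0.25 ] [0.    0.    0.064]
```

play_rows:
  commands: "0.5 -0.3 0.78 0 0 0 0.11;0.5 -0.3 0.78 0 0 0 0.11;0.5 -0.3 0.78 0 0 0 0.11;0.5 -0.3 0.78 0 0 0 0.11;0.5 -0.3 0.78 0 0 0 0.11"

```text
clock: 8.07
tcp_pos: [0.5495, -0.1851, 0.1999]
ee_rot: [-3.137, -0.133, 0.002]
force: [-0.6, 0.9, -0.7]
grip_width: 0.044
grip_force: 0.0
```

play_rows:
  commands: "0.5 -0.17 0.82 0 0 0 0.11;0.5 -0.17 0.82 0 0 0 0.11;0.5 -0.17 0.82 0 0 0 0.11;0.5 -0.17 0.82 0 0 0 0.11;0.5 -0.17 0.82 0 0 0 0.11"

```text
clock: 8.48
tcp_pos: [0.5386, -0.2835, 0.1996]
ee_rot: [-3.136, 0.135, 0.001]
force: [0.2, 0.5, 0.2]
grip_width: 0.0443
grip_force: 0.0
```

play_rows:
  commands: "0.5 -0.03 0.68 0 0 0 0.06;0.5 -0.03 0.68 0 0 0 0.06;0.5 -0.03 0.68 0.2 0 0 0.06;0.5 -0.03 0.68 0.2 0 0 0.06;0.5 -0.03 0.68 0.2 0 0 0.06"

```text
clock: 8.9
tcp_pos: [0.5287, -0.3621, 0.1747]
ee_rot: [-3.124, 0.278, 0.004]
force: [-0.2, 0.3, 0.3]
grip_width: 0.0437
grip_force: 0.0
```

```bash
python3 - <<'E'
from h import *
chain([(.5295,-.3656,.104,-100.8)])
E
```

```text
(0.5295, -0.3656, 0.104, -100.8) -> [0.014 0.031 0.589] [-0.003  0.002  0.007]
```

play_rows:
  commands: "0.5 0.01 0.02 0.2 0 0 0.005;0.5 0.01 0.02 0.4 0 0 0.005;0.5 0.01 0.02 0.57 0 0 0.005;0.5 0.01 0.02 0.57 0 0 0.005;0.5 0.01 0.02 0.57 0 0 0.005"

```text
clock: 9.32
tcp_pos: [0.5298, -0.366, 0.1079]
ee_rot: [-3.125, 0.29, 0.001]
force: [-0.2, 0.2, 0.6]
grip_width: 0.044
grip_force: 0.0
```

play_rows:
  commands: "0.5 0 -0.04 0 0 0 0;0.5 0 -0.08 0 0 0 0;0.5 0 -0.1 0 0 0 0;0.5 0 -0.12 0 0 0 0;0.5 0 -0.13 0 0 0 0;0.5 0 -0.14 0 0 0 0;0.5 0 -0.15 0 0 0 0;0.5 0 -0.15 0 0 0 0"

```text
clock: 9.98
tcp_pos: [0.532, -0.3521, 0.1082]
ee_rot: [3.126, -0.297, 0.001]
force: [-0.0, -1.9, 0.7]
grip_width: 0.0442
grip_force: 0.5
```

play_rows:
  commands: "0.5 0 -0.01 0 0 0 0;0.5 0 -0.02 0 0 0 0;0.5 0 -0.03 0 0 0 0;0.5 0 -0.03 0 0 0 0"

```text
clock: 10.32
tcp_pos: [0.5326, -0.348, 0.108]
ee_rot: [3.127, -0.296, 0.0]
force: [-1.0, -1.5, 1.2]
grip_width: 0.0442
grip_force: 1.1
```

C moves under 1.5–2 N, so it is the worn one. I keep pushing to the stop.

play_rows:
  commands: "0.5 0 -0.01 0 0 0 0;0.5 0 -0.02 0 0 0 0;0.5 0 -0.03 0 0 0 0;0.5 0 -0.04 0 0 0 0;0.5 0 -0.04 0 0 0 0"

```text
clock: 10.73
tcp_pos: [0.5333, -0.344, 0.108]
ee_rot: [3.126, -0.296, 0.0]
force: [-0.4, -4.8, 0.7]
grip_width: 0.0444
grip_force: 2.2
```

play_rows:
  commands: "0.5 0 -0.01 0 0 0 0;0.5 0 -0.02 0 0 0 0;0.5 0 -0.02 0 0 0 0;0.5 0 -0.02 0 0 0 0"

```text
clock: 11.07
tcp_pos: [0.5334, -0.3435, 0.1081]
ee_rot: [3.123, -0.298, 0.001]
force: [-0.4, -7.9, -0.2]
grip_width: 0.0439
grip_force: 3.7
```

play_rows:
  commands: "0.5 0 0.1 0 0 0 0;0.5 0 0.2 0 0 0 0;0.5 0 0.24 0 0 0 0;0.5 0 0.27 0 0 0 0;0.5 0 0.3 0 0 0 0;0.5 0 0.33 0 0 0 0;0.5 0 0.35 0 0 0 0;0.5 0 0.37 0 0 0 0;0.5 0 0.39 0 0 0 0;0.5 0 0.4 0 0 0 0;0.5 0 0.4 0 0 0 0"

```text
clock: 11.98
tcp_pos: [0.5253, -0.387, 0.1079]
ee_rot: [-3.126, 0.295, -0.0]
force: [1.2, 4.4, 4.1]
grip_width: 0.0441
grip_force: 2.2
```

play_rows:
  commands: "0.5 0 0.01 0 0 0 0;0.5 0 0.02 0 0 0 0;0.5 0 0.03 0 0 0 0;0.5 0 0.03 0 0 0 0"

```text
clock: 12.32
tcp_pos: [0.5252, -0.3877, 0.1077]
ee_rot: [-3.122, 0.293, 0.001]
force: [1.2, 7.8, 6.0]
grip_width: 0.0441
grip_force: 4.8
```

play_rows:
  commands: "0.5 0 -0.07 0 0 0 0;0.5 0 -0.13 0 0 0 0;0.5 0 -0.13 0 0 0 0;0.5 0 -0.13 -0.4 0 0 0;0.4 0 -0.13 -0.7 0 0 0;0.3 0 -0.13 -0.7 0 0 0;0.3 0 -0.13 -0.7 0 0 0"

```text
clock: 12.9
tcp_pos: [0.528, -0.3787, 0.1948]
ee_rot: [3.122, -0.297, 0.008]
force: [-1.1, 0.9, -0.0]
grip_width: 0.0608
grip_force: 0.0
```

```bash
python3 - <<'E'
from h import *
from cell import env
print(np.round(env.observe()["qpos"],2))
chain([(.4420,-.3489,.18,-40),(.4420,-.3489,.096,-40)])
E
```

```text
[ 0.29  0.83  0.51  1.56 -0.48  0.88 -0.79]
(0.442, -0.3489, 0.18, -40) -> [-0.751 -0.109  0.119] [ 0.004 -0.001 -0.676]
(0.442, -0.3489, 0.096, -40) -> [0.  0.  0.7] [0. 0. 0.]
```

play_rows:
  commands: "0.3 -0.75 -0.11 0 0 0 -0.67;0.3 -0.75 -0.11 0 0 0 -0.67;0.3 -0.75 -0.11 0 0 0 -0.67;0.3 -0.75 -0.11 0 0 0 -0.67;0.3 -0.75 -0.11 0 0 0 -0.67;0.3 -0.75 -0.11 0.1 0 0 -0.67;0.3 -0.75 -0.11 0.1 0 0 -0.67;0.3 -0.75 -0.11 0.1 0 0 -0.67;0.3 -0.75 -0.11 0.1 0 0 -0.67;0.3 -0.75 -0.11 0.1 0 0 -0.67;0.3 -0.75 -0.11 0.1 0 0 -0.67"

```text
clock: 13.82
tcp_pos: [0.4406, -0.3462, 0.179]
ee_rot: [-2.854, -1.311, 0.001]
force: [1.1, -0.1, 0.4]
grip_width: 0.0618
grip_force: 0.0
```

```bash
python3 - <<'E'
from h import *
from cell import env
import cv2
s=env.observe();print(np.round(s["qpos"],2),s["tcp_pos"])
chain([(.4420,-.3489,.096,-40)])
o=[]
for n,(y,x) in(("scene",(240,330)),("top",(210,330))):
    c=env.capture(n);o.append(cv2.resize(c["pixels"][y:y+130,x:x+130,::-1],None,fx=3,fy=3,interpolation=cv2.INTER_CUBIC))
cv2.imwrite("pics/k1.png",np.hstack(o))
E
```

```text
[ 0.48  0.69  0.18  1.83 -0.19  0.63  0.06] [ 0.44058328 -0.34620211  0.17895595]
(0.442, -0.3489, 0.096, -40) -> [-0.009  0.025  0.691] [-0.001  0.    -0.007]
```

View pics/k1.png

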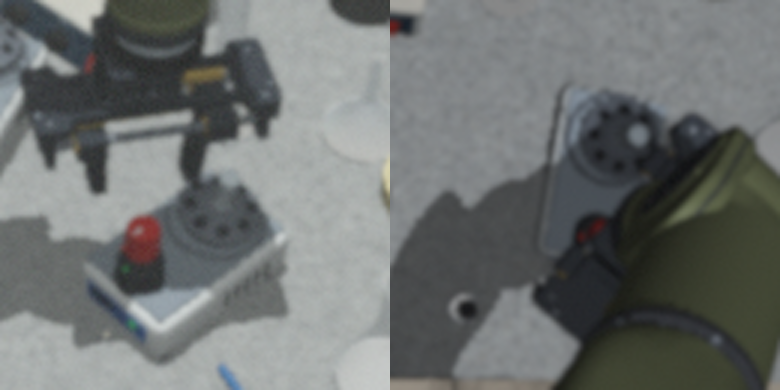

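play_rows:
  commands: "0.3 -0.01 0.025 0.2 0 0 0;0.3 -0.01 0.025 0.4 0 0 0;0.3 -0.01 0.025 0.6 0 0 0;0.3 -0.01 0.025 0.69 0 0 0;0.3 -0.01 0.025 0.69 0 0 0;0.3 -0.01 0.025 0.69 0 0 0"

```text
clock: 14.42
tcp_pos: [0.4426, -0.3491, 0.097]
ee_rot: [-2.853, -1.314, 0.001]
force: [0.7, -1.4, 0.6]
grip_width: 0.0616
grip_force: 0.0
```

play_rows:
  commands: "1 0 0 0 0 0 0;1 0 0 0 0 0 0;1 0 0 0 0 0 0;1 0 0 0 0 0 0;1 0 0 0 0 0 0;1 0 0 0 0 0 0"
  force: 45

```text
clock: 14.92
tcp_pos: [0.4427, -0.349, 0.0975]
ee_rot: [2.853, 1.315, 0.0]
force: [-0.9, 0.3, 4.2]
grip_width: 0.0271
grip_force: 45.0
```

play_rows:
  commands: "1 0 0 0.03 0 0 0;1 0 0 0.06 0 0 0;1 0 0 0.08 0 0 0;1 0 0 0.1 0 0 0;1 0 0 0.1 0 0 0;1 0 0 0.1 0 0 0"

```text
clock: 15.42
tcp_pos: [0.4428, -0.3492, 0.0899]
ee_rot: [2.853, 1.313, 0.003]
force: [-7.0, 7.3, 43.7]
grip_width: 0.0269
grip_force: 45.0
```

play_rows:
  commands: "1 0 0 -0.03 0 0 0;1 0 0 -0.03 0 0 0.05;1 0 0 -0.03 0 0 0.1;1 0 0 -0.03 0 0 0.15"

```text
clock: 15.75
tcp_pos: [0.4429, -0.3493, 0.0904]
ee_rot: [2.989, 0.964, 0.002]
force: [-2.2, 2.6, 16.0]
grip_width: 0.0264
grip_force: 45.0
```

play_rows:
  commands: "1 0 0 0 0 0 0.07;1 0 0 0 0 0 0.14;1 0 0 0 0 0 0.21;1 0 0 0 0 0 0.28;1 0 0 0 0 0 0.35;1 0 0 0 0 0 0.42;1 0 0 0 0 0 0.49;1 0 0 0 0 0 0.56;1 0 0 0 0 0 0.63;1 0 0 0 0 0 0.7;1 0 0 0 0 0 0.75;1 0 0 0 0 0 0.75"

```text
clock: 16.75
tcp_pos: [0.443, -0.3505, 0.0904]
ee_rot: [3.02, -0.857, 0.004]
force: [-2.6, 0.7, 15.5]
grip_width: 0.027
grip_force: 45.0
```

play_rows:
  commands: "1 0 0 0 0 0 0.04;1 0 0 0 0 0 0.04;1 0 0 0 0 0 0.04"

```text
clock: 17.0
tcp_pos: [0.4432, -0.3509, 0.0904]
ee_rot: [2.993, -0.944, 0.005]
force: [-2.0, -0.1, 13.0]
grip_width: 0.0268
grip_force: 45.0
```

```bash
python3 - <<'E'
from cell import env
import numpy as np
s=env.observe();print({k:np.round(s[k],3).tolist() for k in("qpos","ee_rot","ft_torque","force","tcp_pos")})
E
```

```text
{'qpos': [0.31, 0.896, 0.494, 1.887, -0.774, 0.555, -0.856], 'ee_rot': [2.993, -0.944, 0.005], 'ft_torque': [0.011, 0.542, 0.571], 'force': [-1.989, -0.105, 13.003], 'tcp_pos': [0.443, -0.351, 0.09]}
```

play_rows:
  commands: "1 0 0 -0.03 0 0 -0.02;0.3 0 0 -0.03 0 0 -0.02;0.3 0 0 -0.03 0 0 -0.02;0.3 0 0 -0.03 0 0 -0.02;0.3 0 0 -0.4 0 0 -0.02;0.3 0 0 -0.8 0 0 -0.02;0.3 0 0 -0.8 0 0 -0.02;0.3 0 0 -0.8 0 0 -0.02"

```text
clock: 17.67
tcp_pos: [0.444, -0.3506, 0.1872]
ee_rot: [3.007, -0.9, 0.008]
force: [0.5, -0.5, -0.9]
grip_width: 0.0619
grip_force: 0.0
```

play_rows:
  commands: "0.3 0.2 -1 -0.2 0 0 0;0.3 0.2 -1 -0.2 0 0 0;0.3 0.2 -1 -0.2 0 0 0;0.3 0.2 -1 -0.2 0 0 0;0.3 0.2 -1 -0.2 0 0 0;0.3 0.2 -1 -0.2 0 0 0"

```text
clock: 18.17
tcp_pos: [0.5276, -0.2617, 0.2071]
ee_rot: [3.01, -0.9, -0.005]
force: [-0.0, -0.5, 0.4]
grip_width: 0.0617
grip_force: 0.0
```

```bash
python3 - <<'E'
from cell import env
import cv2,numpy as np
o=[]
for n,(y,x) in(("scene",(270,340)),("top",(225,345))):
    c=env.capture(n);o.append(cv2.resize(c["pixels"][y:y+100,x:x+100,::-1],None,fx=4,fy=4,interpolation=cv2.INTER_CUBIC))
cv2.imwrite("pics/k2.png",np.hstack(o))
E
```

```text
(no output)
```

View pics/k2.png

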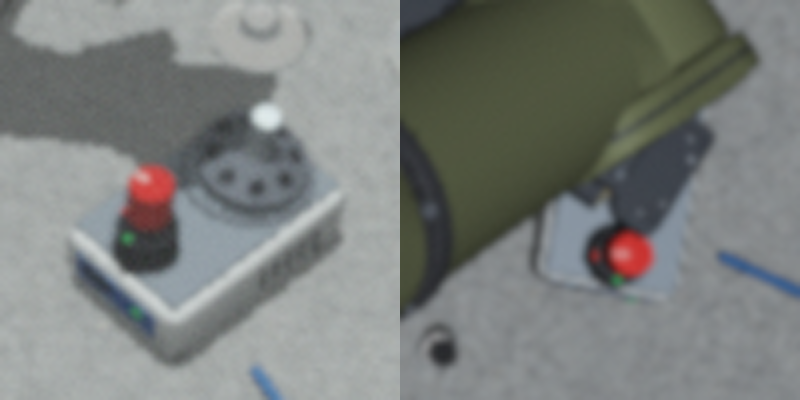

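```bash
python3 - <<'E'
from cell import env
import cv2,numpy as np
rows=[]
for n,(u,v) in(("scene",(378,317)),("top",(401,287))):
    a=cv2.imread(f"pics/{n}0.png").astype(float)
    b=np.mean([env.capture(n)["pixels"][:,:,::-1].astype(float) for _ in range(12)],0)
    cr=[]
    for im in(a,b):
        k=im[v-12:v+13,u-12:u+13]; cr.append(cv2.resize(np.clip(k*1.2,0,255).astype(np.uint8),(290,290),interpolation=cv2.INTER_CUBIC))
        g=im[v-9:v+10,u-9:u+10,1]; r=im[v-9:v+10,u-9:u+10,2]; w=(np.clip(g-50,0,None))*(r>130)
        yy,xx=np.mgrid[-9:10,-9:10]; print(n,"white centroid",(w*xx).sum()/w.sum(),(w*yy).sum()/w.sum(), "red", xx[r-g>70].mean(), yy[r-g>70].mean())
    rows.append(np.hstack(cr))
cv2.imwrite("pics/k3.png",np.vstack(rows))
E
```

```text
scene white centroid -1.6744071839483654 -3.4079556615686823 red -0.16417910447761194 -1.0149253731343284
scene white centroid -2.1852700244793017 -0.8242892113288568 red -0.10975609756097561 -0.47560975609756095
top white centroid 3.7135441245870693 1.9726285983954697 red 1.1046511627906976 0.686046511627907
top white centroid 3.6049788265790674 1.5027207007899528 red 1.3369565217391304 0.9891304347826086
```

View pics/k3.png

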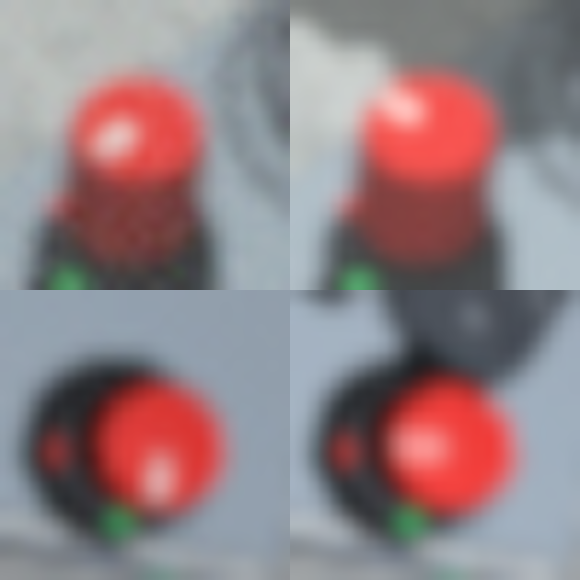

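```bash
python3 -c "
from cell import env
s=env.observe();print(s['clock'],s['force']);print(env.close_job())"
```

```text
19.4667 [-0.09623387  0.48020417  0.38822278]
the job is handed in; nothing more can be done
None
```

The worn centrifuge is the rightmost one: I rocked it fully left, then fully right, left it leaning right, and pressed its red knob and turned it clockwise to off, touching none of the other knobs. I handed the job in at 19.5 s, and the judge returned no verdict.

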